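Fetch the small turned box from the crowded drying board

ROBOT

A 6-joint arm with a two-finger parallel gripper is mounted at the origin on the work surface. World frame = base frame: x ahead of the robot, y to its left, z up, the work surface at z = 0. Lengths are in mm, angles in rad, forces in N, time in s.
With the tool pointing down it reaches from about 250 to 775 mm from the base axis. Payload 4 kg.
Tool frame: the origin (TCP) lies midway between the tips of the shut fingers; the grasp point (between the pads) lies 19 mm behind it; z points along the fingers, y is the line along which they close (so a half turn about z gives the same grasp; the last joint's range is limited). The gripper opens to 85 mm and grips with 20 to 120 N. Pads are 22 mm wide; open, the fingers measure 114 mm over their backs; the gripper's body (76 mm by 85 mm) begins 54 mm behind the grasp point. The pads swing forward as they close: fully open they stand 13 mm farther back than shut.
Start: joints at [-1.24, 0.087, 1.371, -0, 1.684, -0.103], TCP at [231.176, -499.074, 231.341] pointing down, gripper open.
Joint ranges: [-3.1, 3.1], [-0.76, 2.03], [0.27, 2.55], [-1.08, 4.22], [0.17, 2.65], [-2.57, 2.57]. Speed limits (rad/s): [2.79, 2.79, 3.14, 3.14, 3.14, 3.14].

INTERFACE

Orientations are given as [roll, pitch, yaw] about the fixed x, y, z axes, in that order (R = Rz(yaw) Ry(pitch) Rx(roll)).
In Python, from plant import manip, kinematics, telemetry, eyes gives the robot as it stands. The module is installed in compiled form; this text tells all that it offers. Calls block until the motion is done:
- manip.reach(position, orientation): joint-space move of the TCP to a pose.
- manip.line_to(position, attitude=None, rate=150, f_stop=None): straight line of the TCP; attitude=None keeps the orientation; rate is the mean speed in mm/s. With f_stop (N) it stops when the force on the tool has changed by that much, and returns True; else False.
- manip.goto_joints(angles): joint-space move.
- manip.release() and manip.clamp(effort=None): open the fingers fully, or close them until they stop; effort is the grip in N (None keeps the last).
- manip.dwell(seconds).
- kinematics.inverse_kinematics(position, orientation): joint angles nearest the present ones, or None.
- telemetry.sense(): the state.
- eyes.camera(name): name is "scene" or "top" or "wrist"; returns a dict with "pixels" (420x560x3 uint8, blue, green, red), "fx", "fy", "cx", "cy" (pixels), "eye" and "orientation" of the camera in the world. Camera axes: x right, y down, z forward; pixel columns grow to the right and rows downward; lengths in mm; the calibration is good to about 2 mm. A picture is of the moment at which its call begins. There is no depth.
A pose or a line that the arm cannot do raises manip.IKError and nothing moves.
- manip.sign_off(): hands the job in; it is judged then, once.
The state is a dict: "time_s": time; "qpos": joint angles; "dq": joint speeds; "effort": joint torques, N m; "tool_pos": TCP position; "tool_rot": TCP orientation; "force": force on the tool from outside, world axes, zero at the start; "torque": the same for the moment, N m; "finger_gap": finger opening in mm; "finger_force": force on a finger pad.
Only numpy, scipy, OpenCV 4.12 (cv2) and the standard library are available. Lean on these libraries where they do the work, as an engineer would, in place of code of your own. Each camera call takes 0.05 s, during which the arm holds its last target. There are 200 camera calls.

TASK

The small low lidded box in the middle of the round drying board is next for buffing, but the pepper mill, the candlestick and the vase stand close around it. Stand all three of them in the shallow wooden tray at the side, then set the box upright in the centre of the metal turntable, and after that put each of the three back upright on the same dark round spot of the board where it stood at the start. Let nothing topple, and leave the oil bottle and the little wax tin where they are.

Things in the scene. Friction and masses are not known exactly. Their poses are not given: they have to be found in the camera images.
- mill: Turned wooden pepper mill, 150 mm tall, upright, round about its z axis: foot 56 mm across, waist 40 mm across, head 52 mm across with straight sides from 104 to 126 mm up (grip there), a 22 mm knob on top. About 0.2 kg. Origin: centre of the underside, z up its axis.
- candlestick: Turned wooden candlestick, 118 mm tall, upright, round: foot 58 mm across, stem 22 mm thick, cup 48 mm across with straight sides from 87 to 115 mm up (grip there), a small black spot 16 mm across on its closed flat top. About 0.14 kg. Origin: centre of the underside, z up its axis.
- vase: Turned wooden bud vase, 130 mm tall, upright, round: foot 44 mm across, belly 58 mm across at 30 to 60 mm up, neck 32 mm across, rim collar 40 mm across with straight sides from 106 to 128 mm up (grip there), top closed and flat with a wide black spot 32 mm across. About 0.18 kg. Origin: centre of the underside, z up its axis.
- box: Low round turned wooden box with its lid fixed on: 56 mm across with straight sides 42 mm high, with a 16 mm knob on top up to 50 mm; one rigid piece of about 0.09 kg. Origin: centre of the underside, z up its axis.
- rack: Round plywood drying board, 230 mm across, 18 mm thick, fixed on the bench. On its flat top are four flat dark round spots 64 mm across: one at the centre, where the box starts, and three around it, each with its centre 60 mm from the board's centre, in the directions 180, +75 and -75 degrees from the board's x axis (counter-clockwise from above); one tall piece stands centred on each, which on which varies. Origin: centre of the underside, z up; the top is at z = 18 mm.
- tray: Shallow open tray of pale wood, fixed on the bench: outside 290 mm along its x, 120 mm along its y, 25 mm high, walls and floor 8 mm thick. The three tall pieces fit in a row along its x, 85 mm apart. Origin: centre of the underside, z up; inner floor at z = 8 mm. It lies left or right of the drying board.
- turntable: Fixed round metal buffing turntable (it does not turn): flat aluminium disc 130 mm across with a dark rubber spot 72 mm across at its centre. Origin: centre of the underside, z up; the top is at z = 40 mm. It stands on the other side of the board from the tray.
- oil: Loose amber oil bottle with black cap, 56 mm across, 150 mm tall, standing on the bench just beyond the turntable, some 110 mm from its centre on the side away from the robot. Leave it alone. Origin: centre of the underside.
- wax_tin: Loose small steel wax tin, 36 mm across, 22 mm tall, lying on the drying board 89 mm from its centre along the board's x axis (far side). Leave it alone. Origin: centre of the underside.
There are look-alikes about, which are no part of the job. Leave any blue look-alike of the mill alone.

How it is judged:
By the outcome, as a careful person would: the job done as asked, in the order asked, and still so for the second after the job is handed in, with the robot touching nothing.
It also fails if it takes over 128 s, if anything falls off the work surface, if the arm or the gripper's body presses on something with over 40 N, if the wrist force passes 120 N, or if a joint passes its speed limit or range.

## Working session

There is one attempt and no reset: what is moved stays moved. The work goes in short steps, each a Python script; the robot and the scene stay as the last script left them, time stands still between calls to the robot, and variables do not carry over. Pictures are saved under pics/ and viewed, at most 14 in all, crops included, and the job is handed in when it is done.

```bash
mkdir -p pics; ls
python3 - <<'E'
from plant import manip, kinematics, telemetry, eyes
import cv2
for n in ["scene","top"]:
    c=eyes.camera(n); cv2.imwrite(f"pics/{n}0.png",c["pixels"]); print(n,c["fx"],c["fy"],c["cx"],c["cy"],c["eye"],c["orientation"])
s=telemetry.sense();print(s["time_s"],s["tool_pos"],s["tool_rot"],s["finger_gap"],s["force"])
E
```

```text
pics
scene 446.55933761648066 446.55933761648066 269.36630271426714 213.69254323072667 [ 806.01748156 -517.01471509  936.88150183] [-2.56731439 -0.01457258  0.54910697]
top 544.7143298984606 544.7143298984606 280.0279348949647 208.5274464245058 [ 445.7272716    10.34100256 1040.5455533 ] [-3.05734036 -0.01169975 -1.54885754]
0.1 [ 231.00334188 -498.62850768  230.22289825] [-3.13954734e+00 -1.92762322e-04  4.33765942e-01] 85.4941119866293 [0.07084488 0.08425405 0.95148292]
```

View pics/top0.png

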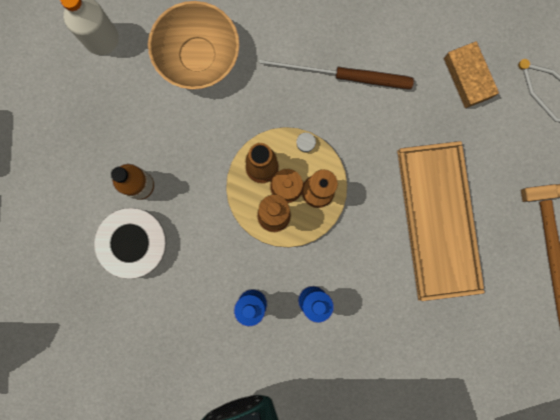

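View pics/scene0.png

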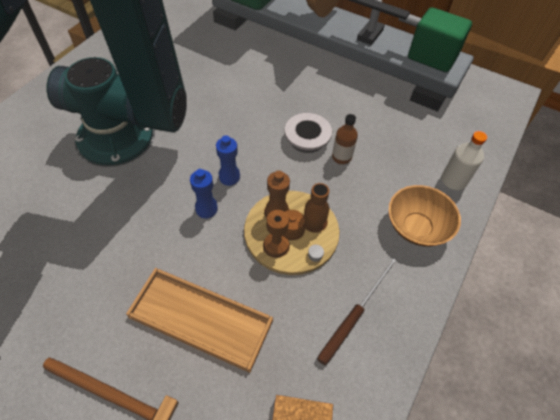

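The board centre is near (287,187) in the top view. The vase's black spot is at (261,154), the candlestick's at (323,183), the mill at (274,205), the box knob at (288,183) and the tin at (306,142). The tray is on the right (−y), around (441,221), and the turntable on the left, around (130,243). The blue mills at (250,308) and (317,304) are the look-alikes.

```bash
cat > h.py <<'E'
import numpy as np, cv2
from scipy.spatial.transform import Rotation as Rn
from plant import manip, kinematics, telemetry, eyes
def ray(c,uv,z):
    uv=np.atleast_2d(uv).astype(float)
    d=np.c_[(uv[:,0]-c["cx"])/c["fx"],(uv[:,1]-c["cy"])/c["fy"],np.ones(len(uv))]
    d=Rn.from_euler("xyz",c["orientation"]).apply(d); e=np.array(c["eye"])
    return (e+d*((z-e[2])/d[:,2])[:,None])[:,:2]
def proj(c,p):
    q=Rn.from_euler("xyz",c["orientation"]).inv().apply(np.array(p)-c["eye"])
    return np.array([q[0]/q[2]*c["fx"]+c["cx"],q[1]/q[2]*c["fy"]+c["cy"]])
def blob(mask,uv,r=40):
    """largest contour of mask whose centre is within r of uv"""
    cs,_=cv2.findContours(mask.astype(np.uint8),cv2.RETR_EXTERNAL,cv2.CHAIN_APPROX_NONE)
    best=None
    for k in cs:
        m=k[:,0].mean(0)
        if np.linalg.norm(m-uv)<r and (best is None or cv2.contourArea(k)>cv2.contourArea(best)): best=k
    return best[:,0]
def circ(P):
    P=np.asarray(P); A=np.c_[2*P,np.ones(len(P))]
    s=np.linalg.lstsq(A,(P**2).sum(1),rcond=None)[0]
    return s[:2],np.sqrt(s[2]+s[:2]@s[:2])
E
python3 - <<'E'
from h import *
c=eyes.camera("top"); im=c["pixels"]; hsv=cv2.cvtColor(im,cv2.COLOR_BGR2HSV); H,S,V=cv2.split(hsv)
for n,p in dict(board=(240,190),board2=(310,225),tray=(440,220),traywall=(404,200),bench=(380,100),tt=(105,243),tin=(306,142),cand=(316,190)).items(): print(n,hsv[p[1],p[0]])
sat=(S>60)
k=blob(sat,(287,187)); hull=cv2.convexHull(k)[:,0]; ctr,r=circ(ray(c,hull,18)); print("board",ctr,r)
k=blob((S<60)&(V>190),(130,243)); ctr,r=circ(ray(c,cv2.convexHull(k)[:,0],40)); print("tt",ctr,r)
dark=V<50
k=blob(dark,(130,243),15); print("ttspot",circ(ray(c,k,40)))
k=blob(dark,(261,154),10); print("vase",circ(ray(c,k,148)))
k=blob(dark,(323,183),8); print("cand",circ(ray(c,k,136)))
k=blob((S<60)&(V>140),(306,142),10); print("tin",circ(ray(c,k,40)))
k=blob(sat,(441,221)); rc=cv2.minAreaRect(ray(c,k,25).astype(np.float32)); print("tray",rc)
cv2.imwrite("pics/crop.png",cv2.resize(im[110:260,210:360],(600,600),interpolation=cv2.INTER_CUBIC))
E
```

```text
board [ 21 119 174]
board2 [ 21 117 122]
tray [ 16 138 179]
traywall [ 16  86 125]
bench [ 23  22 154]
tt [ 24  18 209]
tin [ 27  14 170]
cand [ 14 176 151]
board [574.81439828 -10.86862028] 114.55841688707785
tt [461.47174889 275.13803994] 62.92159158428233
ttspot (array([461.41677845, 274.82944219]), np.float64(32.616535517687716))
vase (array([611.45973237,  37.0112305 ]), np.float64(13.550636557833329))
cand (array([566.97771343, -69.85383314]), np.float64(5.400524469074223))Traceback (most recent call last):
  File "<stdin>", line 11, in <module>
  File "h.py", line 19, in blob
    return best[:,0]
           ~~~~^^^^^
TypeError: 'NoneType' object is not subscriptable
```

Run:
```python
from h import *
c=eyes.camera("top"); im=c["pixels"]; hsv=cv2.cvtColor(im,cv2.COLOR_BGR2HSV); H,S,V=cv2.split(hsv)
k=blob(S>60,(441,221)); rc=cv2.minAreaRect(ray(c,k,25).astype(np.float32)); print("tray",rc,cv2.boxPoints(rc).round(1).tolist())
m=(S>140)&(V>30); B=np.array([574.8,-10.9])
for uv in [(130,178),(121,174)]: print(uv, ray(c,uv,75),ray(c,uv,150))
c2=eyes.camera("scene")
for n,p in dict(vase=(611.4,37.0,148),cand=(567,-69.9,136),mill=(519.4,12.1,168),box=(574.8,-10.9,68),tt=(461.4,275,40)).items(): print(n,"top",proj(c,p).round(1),"scene",proj(c2,p).round(1))
for n,cc in (("t",c),("s",c2)):
    g=cc["pixels"].copy()
    for p in [(611.4,37.0,148),(567,-69.9,136),(519.4,12.1,168),(574.8,-10.9,68)]:
        cv2.circle(g,tuple(int(round(v*8)) for v in proj(cc,p)),12,(0,255,0),-1,cv2.LINE_AA,3)
    o=(225,120) if n=="t" else (225,160)
    cv2.imwrite(f"pics/crop{n}.png",cv2.resize(g[o[1]:o[1]+130,o[0]:o[0]+130],(390,390),interpolation=cv2.INTER_CUBIC))
cv2.imwrite("pics/crop.png",np.hstack([cv2.imread("pics/cropt.png"),cv2.imread("pics/crops.png")]))
```

```text
tray ((517.3599243164062, -300.08905029296875), (289.7781066894531, 126.0177230834961), 8.132606506347656) [[365.0, -258.20001220703125], [382.79998779296875, -383.0], [669.7000122070312, -342.0], [651.9000244140625, -217.1999969482422]]
(130, 178) [[575.94571845 269.28202877]] [[565.83083213 249.16844956]]
(121, 174) [[582.75201819 285.59241861]] [[572.10844372 264.21190877]]
vase top [259.8 153.9] scene [320.5 189.6]
cand top [323.2 182.9] scene [277.8 218.5]
mill top [273.6 208.5] scene [278.8 173.9]
box top [287.1 182.8] scene [292.9 217.5]
tt top [129.1 242.7] scene [308.3 129.4]
```

View pics/crop.png

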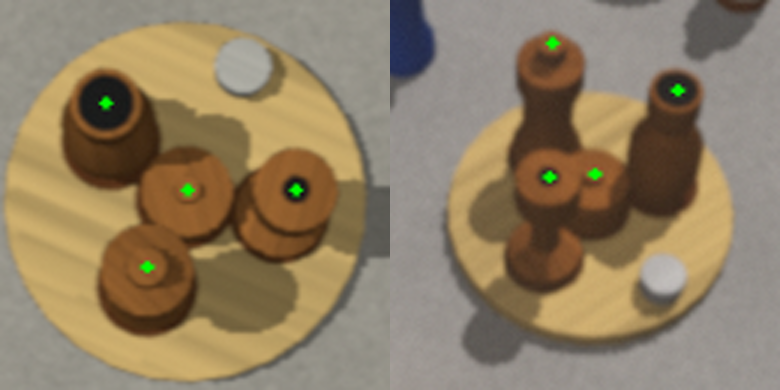

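The projected estimates (green crosses) sit on the tops of all four pieces in both views: vase, candlestick, mill knob and box knob. I'll start with the candlestick.

```bash
cat >> h.py <<'E'
B=np.array([574.8,-10.9]); BY=np.radians(-22.5); TY=np.radians(8.13); TT=np.array([461.4,275.])
u=lambda a:np.array([np.cos(a),np.sin(a)])
TC=np.array([517.4,-303.])
# name: (board angle, pad height above underside, tray slot, approx gap)
P=dict(candlestick=(-75,101,0,48),mill=(180,115,-1,52),vase=(75,117,1,40))
def tcpz(n): return P[n][1]-19-13*(P[n][3]/85)**2     # TCP above the piece's underside
def att(phi,q=None):
    """tool down, closing axis along phi: of both half turns the one with the last joint nearer its middle"""
    best=None
    for y in (phi-np.pi/2,phi+np.pi/2):
        o=[np.pi,0,(y+np.pi)%(2*np.pi)-np.pi]; j=kinematics.inverse_kinematics([*q,200],o)
        if j is not None and (best is None or abs(j[5])<best[0]): best=(abs(j[5]),o)
    return best[1]
def spot(n):
    a=BY+np.radians(P[n][0]); p=B+60*u(a); return p,att(a,p),18
def slot(n):
    p=TC+85*P[n][2]*u(TY); return p,att(TY+np.pi/2,p),8
def st(m=""):
    s=telemetry.sense(); print(m,"t%.1f"%s["time_s"],np.round(s["tool_pos"],1),"gap%.1f"%s["finger_gap"],"ff",np.round(s["finger_force"],1),"F",np.round(s["force"],1))
def pick(p,o,z,up,effort=40,via=230):
    manip.reach([*p,via],o); manip.line_to([*p,z],rate=150); manip.clamp(effort); st("clamped")
    manip.line_to([*p,z+up],rate=120); st("lifted")
def place(p,o,z,up,rate=200):
    manip.line_to([*p,z+up],o,rate=rate); manip.line_to([*p,z+10],rate=150)
    hit=manip.line_to([*p,z-4],rate=25,f_stop=4); st("down hit=%s want z %.1f"%(hit,z)); manip.release()
    manip.line_to([*p,230],rate=200)
def save(cam,f):
    c=eyes.camera(cam); cv2.imwrite(f"pics/{f}.png",c["pixels"]); return c
E
python3 - <<'E'
from h import *
for n in P:
    for f in (spot,slot):
        p,o,z=f(n); print(n,f.__name__,p.round(1),np.round(o,2),z+tcpz(n),np.round(kinematics.inverse_kinematics([*p,230],o),2))
n="candlestick"; p,o,z=spot(n); pick(p,o,z+tcpz(n),85)
save("scene","s1")
E
```

```text
candlestick spot [567.  -70.4] [ 3.14  0.   -0.13] 95.85439446366782 [-0.22  0.14  1.32 -0.    1.69  1.48]
candlestick slot [ 517.4 -303. ] [3.14 0.   0.14] 85.85439446366782 [-0.62  0.2   1.25 -0.    1.7   0.8 ]
mill spot [519.4  12.1] [3.14 0.   1.18] 109.13467128027682 [-0.09  0.02  1.44 -0.    1.68  0.31]
mill slot [ 433.3 -315. ] [3.14 0.   0.14] 99.13467128027682 [-0.73  0.06  1.41 -0.    1.68  0.69]
vase spot [611.3  36.7] [3.14 0.   2.49] 113.12110726643598 [-0.03  0.23  1.21  0.    1.7  -0.95]
vase slot [ 601.5 -291. ] [3.14 0.   0.14] 103.12110726643598 [-0.54  0.36  1.05 -0.    1.73  0.89]
clamped t3.7 [567.6 -70.2  97. ] gap47.0 ff 41.3 F [0.3 1.2 4.5]
lifted t4.6 [566.3 -70.3 179.5] gap47.1 ff 41.3 F [-0.6 -0.  -2.7]
```

View pics/s1.png

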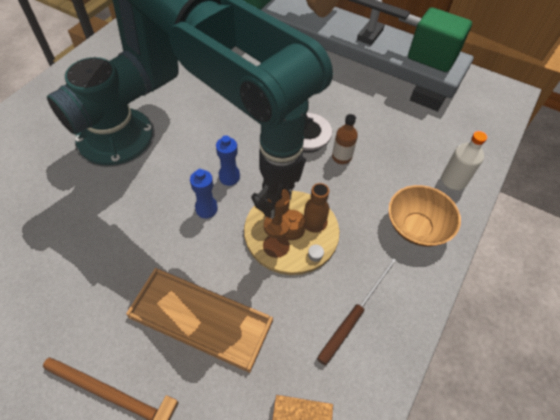

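The candlestick is in the gripper, and its dark spot is visible at (276,245). Next I'll place it in the tray, then move the mill.

Run:
```python
from h import *
n="candlestick"; p,o,z=slot(n); place(p,o,z+tcpz(n),93)
n="mill"; p,o,z=spot(n); pick(p,o,z+tcpz(n),85)
c=eyes.camera("top"); cv2.imwrite("pics/t2.png",c["pixels"])
```

```text
down hit=True want z 85.9 t7.1 [ 517.8 -303.    86.8] gap47.4 ff 41.2 F [0.3 0.6 4.8]
clamped t11.0 [519.9  12.1 110.5] gap50.7 ff 42.1 F [-1.8  0.   4.8]
lifted t11.9 [518.7  12.1 192.8] gap50.6 ff 41.9 F [-0.9 -0.8 -1.9]
```

View pics/t2.png

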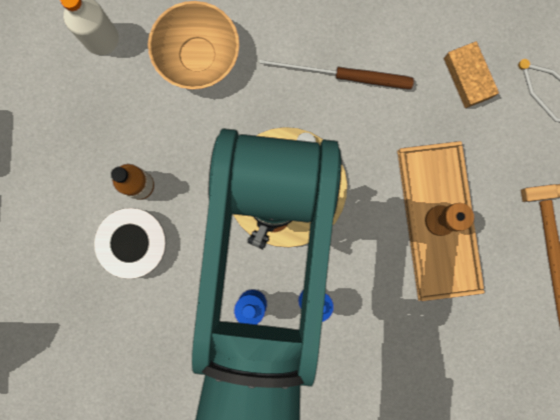

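The candlestick stands upright mid-tray, with its top at (460,216). The mill is in the gripper.

Run:
```python
from h import *
n="mill"; p,o,z=slot(n); place(p,o,z+tcpz(n),93)
n="vase"; p,o,z=spot(n); pick(p,o,z+tcpz(n),85)
p,o,z=slot(n); place(p,o,z+tcpz(n),93)
c=eyes.camera("top"); cv2.imwrite("pics/t3.png",c["pixels"])
```

```text
down hit=True want z 99.1 t14.9 [ 433.8 -315.4  100.5] gap51.0 ff 42.4 F [0.4 1.  3.2]
clamped t19.0 [611.9  36.9 114.1] gap39.3 ff 40.5 F [0.5 0.2 2.8]
lifted t19.9 [610.7  36.7 196.7] gap39.3 ff 40.3 F [ 0.5  0.3 -2.4]
down hit=True want z 103.1 t23.5 [ 602.2 -291.3  104.2] gap38.8 ff 40.8 F [ 0.1 -0.4  4.1]
```

View pics/t3.png

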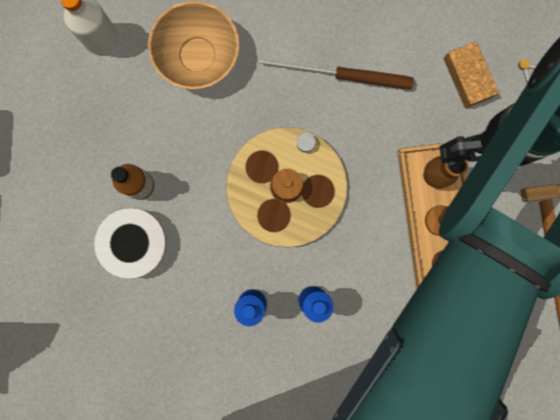

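The three dark spots, at (262,166), (319,190) and (274,215), are clear, and the box is alone at (287,185). I'll check the spot centres, then move the box to the turntable.

Run:
```python
from h import *
c=eyes.camera("top"); im=c["pixels"]; V=im.max(2)
for n,uv in dict(vase=(262,166),candlestick=(319,190),mill=(274,215)).items():
    k=blob(V<85,uv,8); print(n,circ(ray(c,k,18)),spot(n)[0])
p=B; o=att(BY+np.pi/2,p); z=18+30-19-6
manip.reach([*p,200],o); manip.line_to([*p,z],rate=120); manip.clamp(35); st("clamped")
manip.line_to([*p,z+100],rate=150); st("lifted")
q=TT; o2=att(np.pi/2,q); a=z-18+40
manip.line_to([*q,z+110],o2,rate=200); manip.line_to([*q,a+10],rate=120)
print(manip.line_to([*q,a-4],rate=25,f_stop=4)); st("down want %.1f"%a); manip.release()
manip.line_to([*q,230],rate=200)
manip.reach([450,-100,300],att(np.pi/2,[450,-100]))
c=eyes.camera("top"); cv2.imwrite("pics/t4.png",c["pixels"])
```

```text
Traceback (most recent call last):
  File "h.py", line 19, in blob
    return best[:,0]
           ~~~~^^^^^
TypeError: 'NoneType' object is not subscriptable
```

Run:
```python
from h import *
c=eyes.camera("top"); im=c["pixels"]; V=im.max(2)
for n,uv in dict(vase=(262,166),candlestick=(319,190),mill=(274,215)).items():
  for t in (70,):
    try: k=blob(V<V[uv[1],uv[0]-3].astype(int)+18,uv,12); print(n,V[uv[1],uv[0]],circ(ray(c,k,18)),spot(n)[0])
    except TypeError: print(n,"none",V[uv[1],uv[0]])
p=B; o=att(BY+np.pi/2,p); z=18+30-19-6
manip.reach([*p,200],o); manip.line_to([*p,z],rate=120); manip.clamp(35); st("clamped")
manip.line_to([*p,z+100],rate=150); st("lifted")
q=TT; o2=att(np.pi/2,q); a=z-18+40
manip.line_to([*q,z+110],o2,rate=200); manip.line_to([*q,a+10],rate=120)
print(manip.line_to([*q,a-4],rate=25,f_stop=4)); st("down want %.1f"%a); manip.release()
manip.line_to([*q,230],rate=200)
manip.reach([450,-100,300],att(np.pi/2,[450,-100]))
c=eyes.camera("top"); cv2.imwrite("pics/t4.png",c["pixels"])
```

```text
vase 86 (array([611.74423054,  37.07926644]), np.float64(28.659846363453575)) [611.32568574  36.70120042]
candlestick none 88
mill none 89
clamped t28.9 [575.5 -11.   24. ] gap55.3 ff 37.4 F [-0.2  0.2  3.3]
lifted t29.7 [573.9 -10.8 121.6] gap55.0 ff 37.1 F [ 0.3 -0.4 -1.5]
True
down want 45.0 t32.7 [461.8 275.2  45.9] gap55.5 ff 37.5 F [-1.3 -1.   4.1]
```

View pics/t4.png

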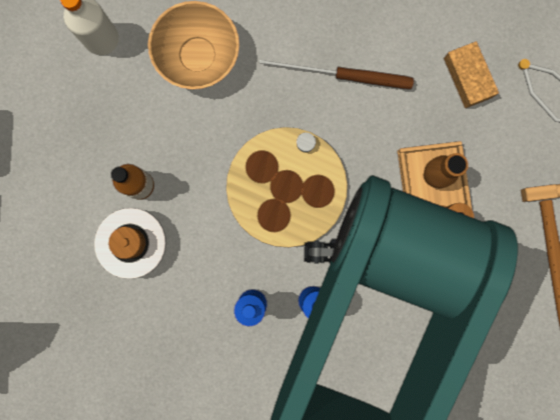

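The box sits centred on the turntable at (128,243), and all four board spots are free. Now the three pieces go back.

Run:
```python
from h import *
for n in ("vase","mill","candlestick"):
    p,o,z=slot(n); pick(p,o,z+tcpz(n),95)
    p,o,z=spot(n); place(p,o,z+tcpz(n),85)
manip.reach([300,-400,300],att(0,[300,-400])); st("away")
for f in ("top","scene"): save(f,f+"5")
```

```text
clamped t38.7 [ 602.  -291.4  104.1] gap38.8 ff 40.5 F [-0.6 -0.5  3.4]
lifted t39.7 [ 601.  -290.6  196.6] gap38.7 ff 40.3 F [ 0.6  0.5 -2.7]
down hit=True want z 113.1 t43.2 [612.   36.7 114.1] gap38.9 ff 40.8 F [0.4 0.3 3.8]
clamped t47.4 [ 433.8 -315.3  100.4] gap51.3 ff 42.2 F [-1.   0.9  5.2]
lifted t48.4 [ 432.7 -314.6  192.8] gap50.9 ff 41.9 F [ 0.   0.2 -1.5]
down hit=True want z 109.1 t51.3 [520.   12.1 110.4] gap50.9 ff 42.4 F [-1.  -0.3  4.4]
clamped t55.2 [ 517.9 -303.2   87. ] gap47.1 ff 41.4 F [-0.5  1.2  3.8]
lifted t56.2 [ 516.8 -302.6  179.4] gap47.0 ff 41.3 F [ 0.2  0.  -1.1]
down hit=True want z 95.9 t58.6 [567.6 -70.1  96.8] gap47.2 ff 41.3 F [-0.3  1.7  3.8]
away t62.1 [ 300.3 -399.8  299.6] gap84.8 ff 0.0 F [ 0.3 -1.1  0.5]
```

View pics/top5.png

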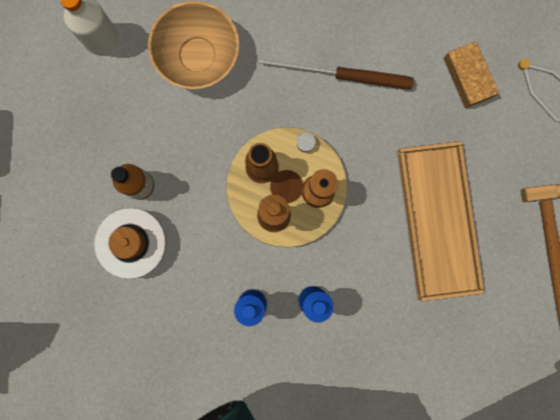

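View pics/scene5.png

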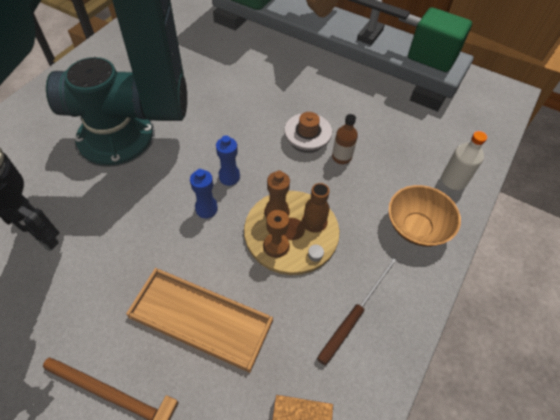

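All three pieces stand upright on their own spots: the vase top is at (260,154), the candlestick at (323,183) and the mill at (274,208). The box is on the turntable at (127,241), and the oil bottle and tin haven't moved. I'll do a quick numeric check, then hand in.

Run:
```python
from h import *
c=eyes.camera("top"); V=c["pixels"].max(2); hsv=cv2.cvtColor(c["pixels"],cv2.COLOR_BGR2HSV)
v=circ(ray(c,blob(V<50,(261,154),10),148))[0]; k=circ(ray(c,blob(V<50,(323,183),8),136))[0]; print(v,k)
m=(hsv[...,1]>120)&(V>95); print("box",circ(ray(c,cv2.convexHull(blob(m,(127,243),12))[:,0],82)))
d=cv2.absdiff(cv2.imread("pics/top0.png"),c["pixels"]).max(2)[110:260,210:360]; print("diff pix",np.argwhere(d>40).mean(0)+[110,210],(d>40).sum())
ok=np.hypot(*(v-[611.46,37.01]))<3 and np.hypot(*(k-[566.98,-69.85]))<3
if ok: manip.sign_off(); print("signed")
```

```text
[611.55069715  37.22821581] [567.56019664 -70.5991058 ]
box (array([461.3562061 , 272.37708758]), np.float64(26.97230672978111))
diff pix [184.95218003 289.62447257] 711
the job is handed in; nothing more can be done
signed
```

The job is done and handed in at about 62 s: the box is upright on the turntable, measured within about 3 mm of its centre. The mill, candlestick and vase are back upright on their original spots (vase and candlestick measured within 1 mm of where they started, the mill checked by eye), and the oil bottle and wax tin were left alone.

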